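# Free-movement check of a sprung tilt stage

## Task

Check that the dish tilt stage moves freely, using the fingertips only and picking nothing up: push the peg of its transit lock round to the right until the lock is fully aside, press the plate's sprung corner down on its round thumb pad until the pointer stands between the two prongs of the set mark, keep it there for a second, and let the plate spring back up to rest. Then push the lock all the way back under the plate. Do not run the pointer past the mark, do not touch the pointer or the mark, and leave the dish in its nest and the things around where they are.

Things in the scene. Friction and masses are not known exactly. Their poses are not given: they have to be found in the camera images.
- tilt_stage: tilt stage, fixed on the worktop: dark drilled base 200 x 275 mm, top at 27 mm. Origin: centre of its underside; x away from its front, which faces the robot, y to the left, z up. On it an aluminium tilt plate 130 x 130 x 8 mm, centre at (30, -57) mm, top at 63 mm, with a ring nest (79 mm wide, 6 mm high) for a dish; at the left a white dial, from 50 mm left of the thumb pad's centre, up to 105 mm high
- thumb_pad (a point): centre of the top of the round black rubber thumb pad (25 mm wide, 3 mm high) on the front left corner of the tilt plate, 66 mm above the worktop at rest; moves with the plate. A spring below: about 3 N starts it down, 6.5 N at 6 mm, stop at 13 mm; it springs back when let go. The plate tilts about its diagonal from front right to rear left, 69 mm from the pad
- tilt_plate (a joint): tilt of the plate, rad: 0 at rest (level), grows as the sprung corner goes down; 0.1 is 7 mm at the pad; stop at 0.19. With the transit lock in place it can go down only about 0.02
- pointer_tip (a point): tip of the dark pointer needle, 64 mm from its axis; at rest the needle points to the left and a little down, and the tip rises as the corner is pressed
- set_mark: dark steel clip on the dial's rim with two prongs 11 mm apart in the clear, between which the pointer tip passes (it stands between them when within 5.5 mm of the middle). Origin on the pointer's axis, y out towards the gap, z the way the tip moves when the corner is pressed, x into the dial
- mark_gap (a point): middle of the gap between the two prongs of the set mark, 64 mm from the pointer's axis
- transit_lock (a joint): swing of the transit lock, rad: 0 is locked (its prop block stands under the front edge of the plate), 1.4 is the stop, fully aside. Grows as the peg is pushed round to the right (anticlockwise from above); it clears the plate at about 1.0. A stiff pivot holds it where it is left; about 2 N at the peg moves it
- lock_peg (a point): centre of the top of the upright black peg on the tail of the transit lock, 76 mm above the worktop. The peg is a rod 14 mm across, free from 37 mm above the worktop up, 45 mm from the pivot; with the lock at 0 it stands straight in front of the pivot and overhangs the front of the base
- lock_pivot (a point): vertical pivot axis of the transit lock on the base, 37 mm in front of the tilt plate's front edge, 27 mm above the worktop; the bolt on it ends 41 mm above the worktop
- dish: closed Petri dish lying in the nest on the tilt plate, 66 mm across, 15 mm high, loose; origin at the centre of its underside
- timer: white bench timer 68 x 62 x 19 mm, lies left of the stage; leave it
- spare_dish: spare Petri dish 66 mm across, 15 mm high, lies left of the stage; leave it
- cup: specimen cup with a blue lid, 60 mm across, 72 mm high, stands right of the stage; leave it
- tape_roll: green tape roll 60 mm across, 18 mm high, lies in front of the stage on the right; leave it
- marker: black felt marker 12 x 136 x 12 mm, lies in front of the stage on the left; leave it
- pointer_angle (a joint): angle of the pointer on the dial, rad: 0 at rest, grows as the corner is pressed, 3.23 times the tilt of the plate (1 mm at the pad is 0.047 rad)
- pointer: dark pointer: a thin steel needle in front of the dial, worked by a fork on a pin of the plate (the fork starts 24 mm left of the thumb pad's centre, below the pad's top). Origin on its axis, y along the needle to its tip; do not touch it
- mark_setting (a joint): setting of the set mark on the dial's rim, on the same scale as the pointer: the pointer stands in the middle between the prongs when its angle equals this value. Set somewhere between 0.2 and 0.43, held by friction
There are look-alikes about, which are no part of the job. What is shaped like the dish but blue or pink is not meant.

How it is judged (in metres and radians):
On the way, in this order (a step that is already met when the one before it is completed fails the run):
1. the transit lock is pushed aside, clear of the plate (value of joint transit_lock above 1.1 rad and value of joint pointer_angle below 0.05 rad), for 0.1 s.
2. the pointer stands between the prongs of the set mark for 0.8 s (z of pointer_tip in the frame of set_mark between -0.0055 and 0.0055 m and value of joint transit_lock above 1 rad), for 0.8 s.
3. the plate is let go and the pointer is back at rest, before the lock is moved back (value of joint pointer_angle below 0.05 rad and value of joint transit_lock above 1 rad), for 0.2 s.
At the end, for the whole second after the job is handed in: the transit lock is back under the plate (its joint below 0.15 rad) and still, the plate is up at rest (pointer below 0.05 rad), and the dish lies flat in its nest (value of joint transit_lock below 0.15 rad and value of joint pointer_angle below 0.05 rad and velocity of joint transit_lock below 0.05 rad/s and horizontal distance between dish and tilt_stage below 0.071 m and z of dish in the frame of tilt_stage below 0.067 m and angle between dish's own z axis and vertical below 0.05 rad); the robot touches nothing.
It fails at once if the pointer is driven past the far prong (its tip more than 11 mm beyond the middle of the gap) (z of pointer_tip in the frame of set_mark above 0.011 m).
It fails at once if the pointer or the set mark is touched or the mark is shifted (contact force between anything else and pointer above 0.5 N or contact force between anything else and set_mark above 0.5 N or distance of mark_gap from where it was at the start of the episode above 0.003 m).
It fails at once if the dish is lifted or knocked out of its nest (height (world z) of dish above 0.085 m or distance of dish from where it was at the start of the episode above 0.02 m).
It fails at once if the things around are moved or lifted (distance of any of timer, spare_dish, cup, tape_roll, marker from where it was at the start of the episode above 0.02 m).
It also fails if it takes over 54 s, if anything falls off the work surface, if the arm or the gripper's body presses on something with over 40 N, if the wrist force passes 120 N, or if a joint passes its speed limit or range.

## Robot

A 6-joint arm with a two-finger parallel gripper is mounted at the origin on a cart in front of the work surface, level with it; the furniture and walls round the work are solid. World frame = base frame: x ahead of the robot, y to its left, z up, the work surface at z = 0. Lengths are in mm, angles in rad, forces in N, time in s.
With the tool pointing down it reaches from about 350 to 975 mm from the base axis. Payload 4.9 kg.
Tool frame: the origin (TCP) lies at the centre of the arm's flange, where the gripper is bolted on; the fingertips stand 173 mm ahead of it and the grasp point (between the pads) lies 155 mm ahead of it; z points along the fingers, y is the line along which they close (so a half turn about z gives the same grasp; the last joint's range is limited). The gripper opens to 85 mm and grips with 20 to 120 N. Pads are 22 mm wide; open, the fingers measure 114 mm over their backs; the gripper's body (76 mm by 85 mm) begins 54 mm behind the grasp point. The pads swing forward as they close: fully open they stand 13 mm farther back than shut.
Start: joints at [1.203, 0.053, 1.613, -0, 1.476, -0.119], TCP at [153.892, 605.74, 404.704] pointing down, gripper open.
Joint ranges: [-3.01, 3.01], [-1.01, 2.22], [0.06, 2.58], [-1.02, 4.17], [0.09, 2.62], [-3.14, 3.14]. Speed limits (rad/s): [2.57, 2.57, 3.14, 3.14, 3.14, 3.14].

## Interface

Orientations are given as a unit quaternion [x, y, z, w].
In Python, from workcell import ctrl gives the robot as it stands.
- The arm moves only by the shell command python3 -m creep 'ROWS'. ROWS is JSON, a list of rows, each a list of 7 numbers: the turn, a rotation vector about the tool's x, y, z in rad, then the shift along the tool's x, y, z in cm, then the finger opening in cm, from 0 to 8.54. A call has 1 to 5 rows; each row is the pose to reach, as a shift and turn from the pose commanded when the call began, along the tool's axes at that moment; what a row does not reach only later rows make up. A row lasts 1/12 s, in which the tool goes at most 41.7 mm and 7.16 degrees, less where a joint would pass 70% of its speed; a pose out of reach is approached as far as the arm can. A call with a gripper value outside its range is refused whole. The fingers move at their own pace and stop on an object; the grip force is fixed at half the most. Time passes only in rows, so rows that repeat a pose let the fingers close. It gives the time, the measured TCP pose, the force, the opening and the grip force at its end, in the units of the state.
- ctrl.get_obs(): the state, without advancing time (a new reading comes with each control period).
- ctrl.grab_frame(name): name is "side" or "top"; returns a dict with "pixels" (420x560x3 uint8, red, green, blue), "range_z" (420x560 float32, mm along the optical axis (not along the pixel's ray), 0 where there is no reading), "fx", "fy", "cx", "cy" (pixels), "extrinsics" (4x4, takes a point from camera to world coordinates). Camera axes: x right, y down, z forward; pixel columns grow to the right and rows downward; lengths in mm; the calibration is good to about 2 mm. A picture is of the moment at which its call begins.
- ctrl.job_done(): hands the job in; it is judged then, once.
The state is a dict: "t": time; "joints": joint angles; "joint_velocities": joint speeds; "joint_efforts": joint torques, N m; "position": TCP position; "tcp_rot": TCP orientation; "contact_force": force on the tool from outside, world axes, zero at the start; "ft_torque": the same for the moment, N m; "gripper_width": finger opening in mm; "grip_force": force on a finger pad.
Only numpy, scipy, OpenCV 4.12 (cv2) and the standard library are available. Lean on these libraries where they do the work, as an engineer would, in place of code of your own. Each camera call takes 0.05 s, during which the arm holds its last target. There are 200 camera calls.

## Working session

There is one attempt and no reset: what is moved stays moved. The work goes in short steps, Python scripts to look and compute and a shell command to move; the robot and the scene stay as the last step left them, time stands still between calls to the robot, and variables do not carry over. Pictures are saved under pics/ and viewed, at most 10 in all, crops included, and the job is handed in when it is done.

```bash
mkdir -p pics; ls
cat > h.py <<'E'
import numpy as np,cv2
from workcell import ctrl
def grab(n,save=None):
    f=ctrl.grab_frame(n)
    if save: cv2.imwrite('pics/'+save,f['pixels'][:,:,::-1])
    return f
def pt(f,u,v):
    z=f['range_z'][int(v),int(u)]
    return (f['extrinsics']@np.array([(u-f['cx'])/f['fx']*z,(v-f['cy'])/f['fy']*z,z,1]))[:3]
def ray(f,u,v,h):
    E=f['extrinsics'];d=E[:3,:3]@np.array([(u-f['cx'])/f['fx'],(v-f['cy'])/f['fy'],1]);o=E[:3,3]
    return o+d*(h-o[2])/d[2]
def pix(f,p):
    c=np.linalg.inv(f['extrinsics'])@np.append(p,1);return c[0]/c[2]*f['fx']+f['cx'],c[1]/c[2]*f['fy']+f['cy']
E
python3 - <<'E'
from h import *
a=grab('top','top0.png');b=grab('side','side0.png')
for f in(a,b):print(f['extrinsics'].round(2).tolist(),f['fx'],f['cx'],f['cy'])
o=ctrl.get_obs();print(o)
E
```

```text
pics
[[0.03, -0.99, 0.16, 295.61], [-1.0, -0.03, -0.03, 365.66], [0.03, -0.16, -0.99, 1150.36], [0.0, 0.0, 0.0, 1.0]] 423.4759010968332 280.815657199113 199.50908382415335
[[0.77, -0.45, 0.45, 60.35], [-0.64, -0.56, 0.53, -93.35], [0.01, -0.69, -0.72, 686.44], [0.0, 0.0, 0.0, 1.0]] 423.9551052801074 289.71262089061867 210.3344691988823
{'t': 0.1, 'joints': array([ 1.20301708e+00,  5.32918988e-02,  1.61417521e+00,  3.68200992e-05,
        1.47598707e+00, -1.18961115e-01]), 'joint_velocities': array([ 0.00268978, -0.00100723, -0.00337222,  0.00069305, -0.00157695,
        0.00048687]), 'joint_efforts': array([ 4.57820875e-06, -3.94902313e+01, -3.71362531e+01, -5.86515898e-05,
        3.86820422e-03, -3.45547335e-05]), 'position': array([153.79452919, 605.52767284, 403.57393545]), 'tcp_rot': array([ 1.24090081e-01,  9.92270520e-01, -8.98915431e-04, -2.42075388e-04]), 'contact_force': array([0.15028896, 0.56711953, 0.1610923 ]), 'ft_torque': array([-0.01465278, -0.03309023, -0.00487811]), 'grip_force': 0.0, 'gripper_width': 85.23843543283807}
```

View pics/top0.png

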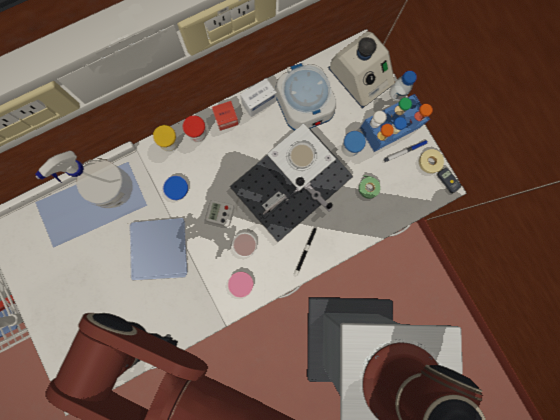

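View pics/side0.png

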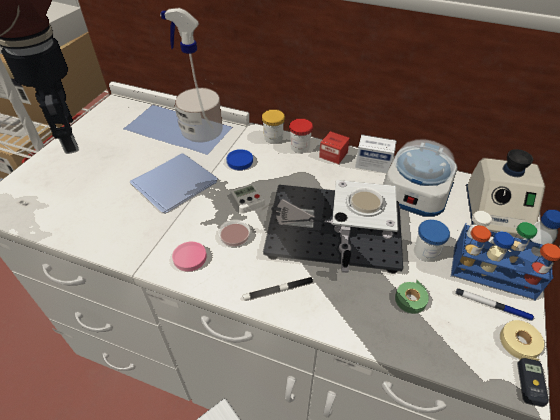

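Run:
```python
from h import *
a=grab('top');b=grab('side')
c=cv2.resize(a['pixels'][110:250,220:370,::-1],None,fx=4,fy=4,interpolation=cv2.INTER_CUBIC);cv2.imwrite('pics/tc.png',c)
c=cv2.resize(b['pixels'][165:280,255:415,::-1],None,fx=5,fy=5,interpolation=cv2.INTER_CUBIC);cv2.imwrite('pics/sc.png',c)
for u,v in[(232,187),(280,240),(352,178),(300,125)]:print(ray(a,u,v,27).round(0),pt(a,u,v).round())
```

```text
[503. 466.  27.] [503. 466.  25.]
[365. 332.  27.] [367. 331.  -4.]
[539. 141.  27.] [545. 136.   1.]
[684. 286.  27.] [676. 288.  51.]
```

View pics/tc.png

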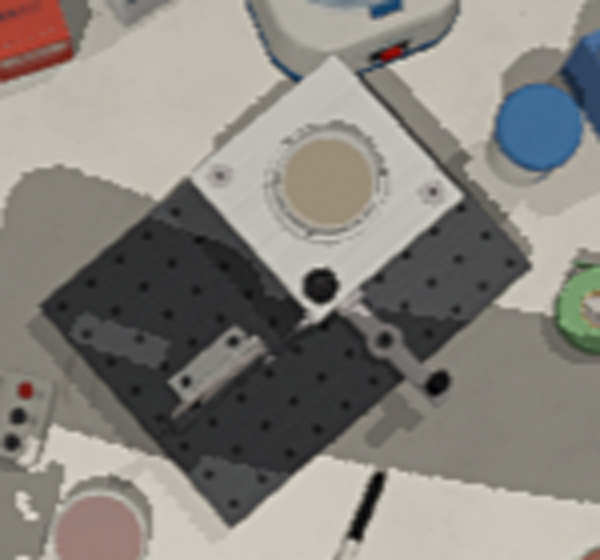

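View pics/sc.png

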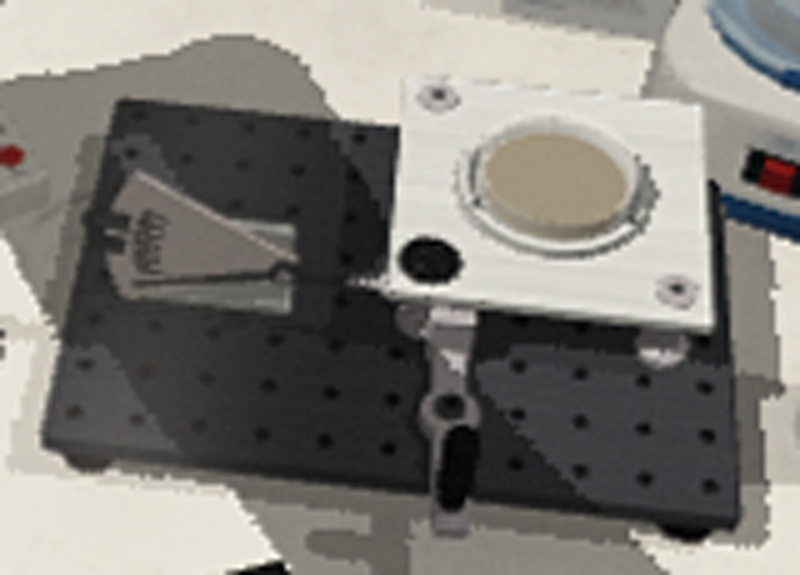

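Run:
```python
from h import *
a=grab('top');b=grab('side')
def blob(f,box,thr,h,name):
    u0,v0,u1,v1=box;g=f['pixels'][v0:v1,u0:u1].max(2)
    n,l,s,c=cv2.connectedComponentsWithStats((g<thr).astype(np.uint8))
    for i in range(1,n):
        if s[i,4]>8:
            uv=c[i]+[u0,v0];print(name,uv.round(1),s[i,2:5],ray(f,*uv,h).round(1),pt(f,*uv.round()).round(1))
blob(a,(293,174,308,188),45,66,'pad');blob(a,(323,200,335,212),38,76,'peg')
blob(b,(332,209,350,224),45,66,'padS')
blob(b,(340,248,354,264),35,76,'pegS')
# plate corners: bright mask at plate height
g=(a['pixels'].min(2)>150)&(np.abs(a['extrinsics'][2,3]-0)>0)
ys,xs=np.mgrid[0:420,0:560];z=a['range_z'];E=a['extrinsics']
P=np.stack([(xs-a['cx'])/a['fx']*z,(ys-a['cy'])/a['fy']*z,z],-1)@E[:3,:3].T+E[:3,3]
m=(abs(P[...,2]-64)<8)&(P[...,0]>400)&(P[...,0]<720)&(P[...,1]>150)&(P[...,1]<450)
m=cv2.morphologyEx(m.astype(np.uint8),cv2.MORPH_OPEN,np.ones((3,3)))
n,l,s,c=cv2.connectedComponentsWithStats(m);i=1+s[1:,4].argmax()
q=np.argwhere(l==i)[:,::-1].astype(np.float32);r=cv2.minAreaRect(np.array([ray(a,u,v,63)[:2] for u,v in q],np.float32));print('plate',r)
print('base',cv2.minAreaRect(np.array([P[v,u,:2] for v,u in np.argwhere((abs(P[...,2]-27)<6)&(P[...,0]>300)&(P[...,0]<720)&(P[...,1]>120)&(P[...,1]<480)&(a['pixels'].max(2)<110))],np.float32)))
# dial side pixels
for u,v in[(311.4,219),(300,214),(285,210),(282,202),(290,215),(282,221),(278,212),(280,207)]:print((u,v),pt(b,round(u),round(v)).round(0),b['pixels'][round(v),round(u)])
```

```text
pad [299.9 181. ] [ 7  7 41] [517.7 286.   66. ] [518.5 285.5  62.8]
peg [329.  205.4] [ 5  6 21] [454.5 210.3  76. ] [455.8 210.1  74.1]
padS [340.5 216.5] [12  8 76] [514.6 283.2  66. ] [512.6 282.7  66.3]
pegS [347.  257.2] [ 12  14 110] [445.9 197.5  76. ] [451.1 201.5  68.2]
pegS [340.  257.5] [ 1 10 10] [435.5 204.9  76. ] [466.3 229.2  24.6]
plate ((608.55810546875, 286.1440734863281), (222.80294799804688, 172.4514923095703), 1.7180157899856567)
base ((572.583740234375, 300.8154602050781), (260.3570861816406, 346.91424560546875), 42.98046875)
(311.4, 219) [467. 318.  61.] [81 78 77]
(300, 214) [458. 342.  62.] [114 109 103]
(285, 210) [435. 362.  73.] [62 59 57]
(282, 202) [432. 368.  93.] [116 110 104]
(290, 215) [443. 355.  59.] [117 110 104]
(282, 221) [428. 363.  45.] [68 67 67]
(278, 212) [426. 373.  64.] [60 59 58]
(280, 207) [430. 371.  77.] [106 100  96]
```

```bash
cat >> h.py <<'E'
from scipy.spatial.transform import Rotation as R
yaw=np.deg2rad(43.)
ex=np.array([np.cos(yaw),np.sin(yaw),0]);ey=np.array([-ex[1],ex[0],0])
peg0=np.array([454.,209.5,76]);pivot=peg0+45*ex;pad=np.array([516.5,284.7,66])
c=.64*ex-.77*ey;o=-.77*ex-.64*ey
def go(p,yang=None):
    """shift (cm, tool axes) and turn to TCP p, tool z down, tool y at world angle yang (deg)"""
    s=ctrl.get_obs();r=R.from_quat(s['tcp_rot'])
    d=r.inv().apply(np.array(p)-s['position'])/10
    w=np.zeros(3)
    if yang is not None:
        y=np.array([np.cos(np.deg2rad(yang)),np.sin(np.deg2rad(yang)),0]);z=np.array([0,0,-1.])
        t=R.from_matrix(np.stack([np.cross(y,z),y,z],1));w=(r.inv()*t).as_rotvec()
    print('turn',w.round(3),'shift',d.round(2),'t',s['t'],'F',s['contact_force'].round(1),s['position'].round(1))
E
python3 - <<'E'
from h import *
print(pivot,peg0,(pivot+45*(-np.cos(1.4)*ex-np.sin(1.4)*ey)),c,o)
q=peg0+5.3*o;print(q);go([q[0],q[1],300],-7)
a=grab('top');print(pix(a,[*pivot[:2],41]),pix(a,peg0))
E
```

```text
[486.91091657 240.1899262   76.        ] [454.  209.5  76. ] [511.5605216  202.54159328  76.        ] [ 0.99320511 -0.1266634   0.        ] [-0.1266634  -0.99320511 -0.        ]
[453.32868398 204.23601294  76.        ]
turn [-1.000e-03  0.000e+00  1.444e+00] shift [-38.91 -31.53  10.45] t 0.3 F [-0. -1.  1.] [153.9 605.7 404.3]
(np.float64(316.05964987305606), np.float64(194.85059583029343)) (np.float64(329.3117165368586), np.float64(205.59990537845147))
```

```bash
for i in 1; do python3 -m creep '[[0,0,0.6,-17,-14,2,8.5],[0,0,0.6,-17,-14,2,8],[0,0,0.6,-17,-14,2,7],[0,0,0.6,-17,-14,2,6],[0,0,0.6,-17,-14,2,5]]'; done; python3 -c "
from h import *
go([453.3,204.2,300],-7)"
```

```text
t: 0.77
position: [277.2, 436.9, 385.8]
tcp_rot: [0.414, 0.91, 0.0, 0.0]
contact_force: [0.9, 0.7, 1.4]
gripper_width: 50.4
grip_force: 0.0
turn [ 0.    -0.     0.839] shift [-29.11  -2.02   8.58] t 0.7667 F [0.9 0.7 1.4] [277.2 436.9 385.8]
```

```bash
python3 -m creep '[[0,0,0.6,-18,-1.3,3,4],[0,0,0.6,-18,-1.3,3,3.6],[0,0,0.6,-18,-1.3,3,3.4],[0,0,0.6,-18,-1.3,3,3.4],[0,0,0.6,-18,-1.3,3,3.4]]'; python3 -c "
from h import *
go([453.3,204.2,300],-7)"
```

```text
t: 1.18
position: [387.5, 291.5, 355.1]
tcp_rot: [0.666, 0.746, -0.001, 0.001]
contact_force: [0.3, 0.3, -0.2]
gripper_width: 34.4
grip_force: 0.0
turn [0.    0.002 0.235] shift [-9.4   5.55  5.52] t 1.1833 F [ 0.3  0.3 -0.2] [387.5 291.5 355.1]
```

```bash
python3 -m creep '[[0,0,0.12,-3.1,1.8,1.8,3.4],[0,0,0.235,-6.2,3.7,3.6,3.4],[0,0,0.235,-9.4,5.5,5.5,3.4],[0,0,0.235,-9.4,5.5,5.5,3.4],[0,0,0.235,-9.4,5.5,5.5,3.4]]'
python3 - <<'E'
from h import *
go([453.3,204.2,220],-7)
b=grab('side');a=grab('top')
A=cv2.resize(b['pixels'][120:290,255:415,::-1],None,fx=3,fy=3);B=cv2.resize(a['pixels'][110:280,220:370,::-1],None,fx=2,fy=3)
cv2.imwrite('pics/p1.png',np.hstack([A,B]))
E
```

```text
t: 1.6
position: [452.2, 206.7, 299.5]
tcp_rot: [0.747, 0.665, -0.001, -0.001]
contact_force: [0.3, -0.4, 0.8]
gripper_width: 34.3
grip_force: 0.0
turn [-0.003  0.001  0.006] shift [-0.23  0.16  7.95] t 1.6 F [ 0.3 -0.4  0.8] [452.2 206.7 299.5]
```

View pics/p1.png

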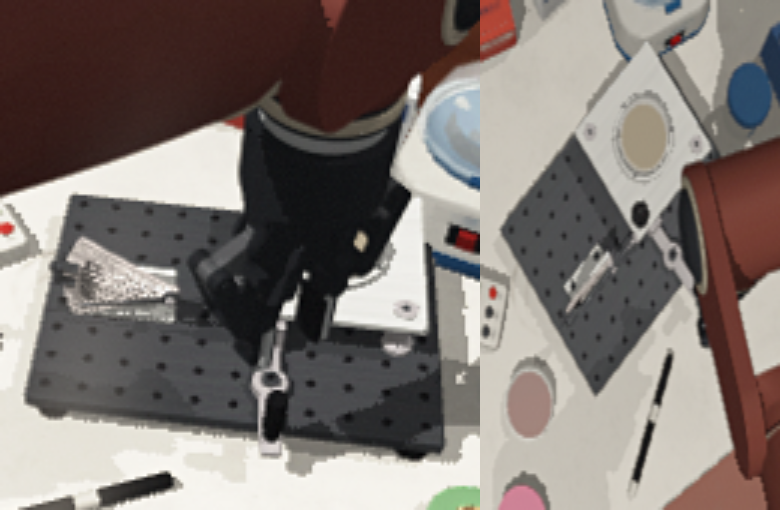

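```bash
python3 -m creep '[[0,0,0,-0.2,0.1,1.6,3.4],[0,0,0,-0.2,0.1,3.2,3.4],[0,0,0,-0.2,0.1,4.8,3.4],[0,0,0,-0.2,0.1,6.0,3.4],[0,0,0,-0.2,0.1,6.0,3.4]]'
python3 - <<'E'
from h import *
go([453.3,204.2,220],-7)
b=grab('side')
cv2.imwrite('pics/p2.png',cv2.resize(b['pixels'][180:280,255:415,::-1],None,fx=4,fy=4))
E
```

```text
t: 2.12
position: [451.2, 206.9, 238.8]
tcp_rot: [0.745, 0.667, -0.002, -0.001]
contact_force: [-0.9, -0.8, 0.7]
gripper_width: 34.1
grip_force: 0.0
turn [-0.004  0.001  0.011] shift [-0.24  0.25  1.88] t 2.1167 F [-0.9 -0.8  0.7] [451.2 206.9 238.8]
```

View pics/p2.png

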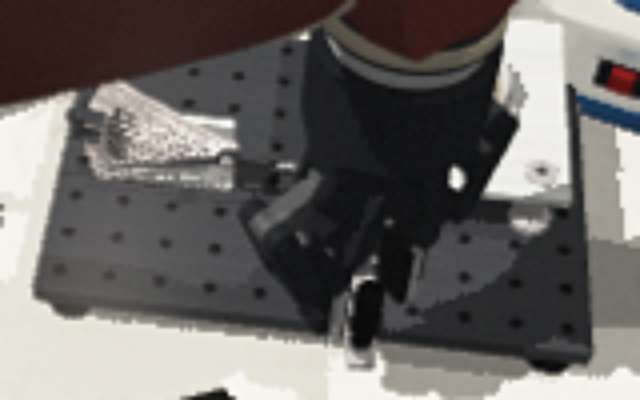

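```bash
python3 -m creep '[[0,0,0,-0.3,0,0.9,3.4],[0,0,0,-0.3,0,1.8,3.4],[0,0,0,-0.3,0.5,1.8,3.4],[0,0,0,-0.3,1.0,1.8,3.4],[0,0,0,-0.3,1.5,1.8,3.4]]'; python3 -m creep '[[0,0,0,0,0.7,0,3.4],[0,0,0,0,1.4,0,3.4],[0,0,0,0,2.1,0,3.4],[0,0,0,0,2.8,0,3.4],[0,0,0,0,3.5,0,3.4]]'; python3 -c "
from h import *
q=pivot+45*(-np.cos(1.4)*ex-np.sin(1.4)*ey)+5*o+10*c
go([q[0],q[1],221],-7)"
```

```text
t: 2.58
position: [467.4, 201.1, 222.9]
tcp_rot: [0.746, 0.666, -0.002, -0.0]
contact_force: [-9.4, -6.2, 2.4]
gripper_width: 33.7
grip_force: 4.3
t: 3.0
position: [502.3, 197.1, 222.4]
tcp_rot: [0.746, 0.666, -0.001, -0.0]
contact_force: [-3.1, -0.4, -1.8]
gripper_width: 34.0
grip_force: 1.4
turn [-0.002  0.001  0.009] shift [0.14 1.85 0.13] t 3.0 F [-3.1 -0.4 -1.8] [502.3 197.1 222.4]
```

```bash
python3 -m creep '[[0,0,0,0,0.5,0,3.4],[0,0,0,0,1.0,0,3.4],[0,0,0,0,1.4,0,3.4],[0,0,0,0,1.7,0,3.4],[0,0,0,0,1.7,0,3.4]]';python3 - <<'E'
from h import *
go([0,0,0])
b=grab('side');a=grab('top')
A=cv2.resize(b['pixels'][165:280,255:415,::-1],None,fx=3,fy=3)
cv2.imwrite('pics/p3.png',A)
E
```

```text
t: 3.42
position: [519.5, 195.8, 223.3]
tcp_rot: [0.746, 0.666, 0.001, 0.0]
contact_force: [-1.9, 0.9, 0.7]
gripper_width: 33.6
grip_force: 0.9
turn [0. 0. 0.] shift [-25.33 -49.44  22.26] t 3.4167 F [-1.9  0.9  0.7] [519.5 195.8 223.3]
```

View pics/p3.png

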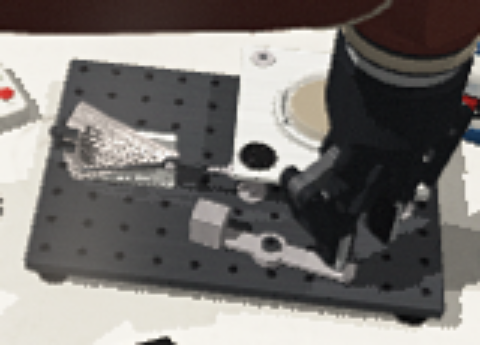

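```bash
python3 -m creep '[[0,0,0,0,0.2,0,3.4],[0,0,0,0,0.4,0,3.4],[0,0,0,0,0.4,0,3.4]]';python3 -m creep '[[0,0,0,0,0.2,0,3.4],[0,0,0,0,0.3,0,3.4],[0,0,0,0,0.3,0,3.4]]'
```

```text
t: 3.77
position: [522.3, 195.6, 223.0]
tcp_rot: [0.746, 0.666, -0.001, -0.002]
contact_force: [-7.0, 3.3, 3.0]
gripper_width: 34.2
grip_force: 3.6
t: 4.02
position: [523.8, 195.6, 222.7]
tcp_rot: [0.746, 0.666, -0.003, -0.004]
contact_force: [-15.0, 4.7, 10.1]
gripper_width: 34.0
grip_force: 8.1
```

```bash
python3 -m creep '[[0,0,0,0,-0.7,0,3.4],[0,0,0,0,-1.4,0,3.4],[0,0,0,0,-1.4,-2,3.4],[0,0,0,0,-1.4,-5,3.4],[0,0,0,0,-1.4,-8,3.4]]';python3 - <<'E'
from h import *
q=pad-1.5*ey
go([q[0],q[1],300],43)
b=grab('side');a=grab('top')
cv2.imwrite('pics/p4.png',np.hstack([cv2.resize(b['pixels'][165:280,255:415,::-1],None,fx=3,fy=3),cv2.resize(a['pixels'][135:250,270:370,::-1],None,fx=3,fy=3)]))
# dial points
ys,xs=np.mgrid[190:230,270:320];z=b['range_z'][190:230,270:320]
P=np.stack([(xs-b['cx'])/b['fx']*z,(ys-b['cy'])/b['fy']*z,z],-1)@b['extrinsics'][:3,:3].T+b['extrinsics'][:3,3]
d=P-pad;m=P[...,2]>45
print('dial stage-x rel pad',np.percentile((d@ex)[m],[10,50,90]),'y',np.percentile((d@ey)[m],[5,95]),P[...,2].max())
E
```

```text
t: 4.43
position: [511.4, 195.9, 302.9]
tcp_rot: [0.746, 0.666, -0.001, 0.0]
contact_force: [1.5, 1.0, 0.5]
gripper_width: 34.0
grip_force: 0.0
turn [-0.001  0.001 -0.864] shift [ 8.78 -0.38  0.28] t 4.4333 F [1.5 1.  0.5] [511.4 195.9 302.9]
dial stage-x rel pad [-11.91430872  -5.16019298  -3.05148861] y [ 56.00794695 131.3153064 ] 686.4409281604605
```

View pics/p4.png

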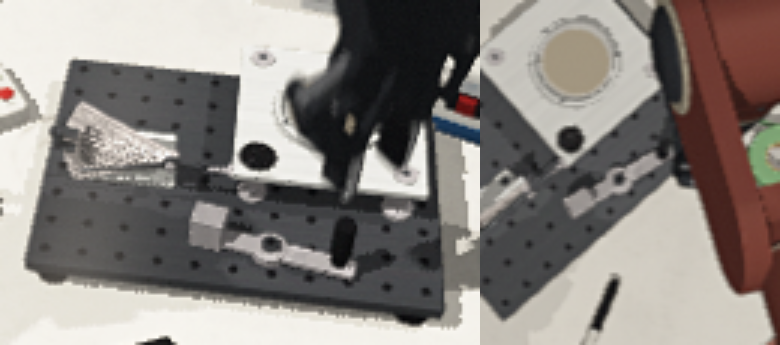

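Run:
```python
from h import *
b=grab('side')
E=b['extrinsics']
def pl(u,v,k):
    d=E[:3,:3]@np.array([(u-b['cx'])/b['fx'],(v-b['cy'])/b['fy'],1]);o_=E[:3,3]
    p=o_+d*(((pad+k*ex-o_)@ex)/(d@ex));q=p-pad;return q@ey,p[2]
for k in(-4,-8,-12):
    print(k,[tuple(np.round(pl(*p,k),1)) for p in [(311.4,219),(282,221.6),(278,212),(311,207)]])
g=b['pixels'].max(2)[195:232,262:320]
cv2.imwrite('pics/dial.png',cv2.resize(b['pixels'][192:232,262:322,::-1],None,fx=12,fy=12,interpolation=cv2.INTER_NEAREST))
```

```text
-4 [(np.float64(57.9), np.float64(51.5)), (np.float64(118.4), np.float64(34.2)), (np.float64(126.7), np.float64(61.9)), (np.float64(60.5), np.float64(86.1))]
-8 [(np.float64(57.8), np.float64(55.8)), (np.float64(117.9), np.float64(38.6)), (np.float64(126.0), np.float64(66.1)), (np.float64(60.3), np.float64(90.2))]
-12 [(np.float64(57.6), np.float64(60.1)), (np.float64(117.3), np.float64(43.1)), (np.float64(125.4), np.float64(70.4)), (np.float64(60.1), np.float64(94.3))]
```

View pics/dial.png

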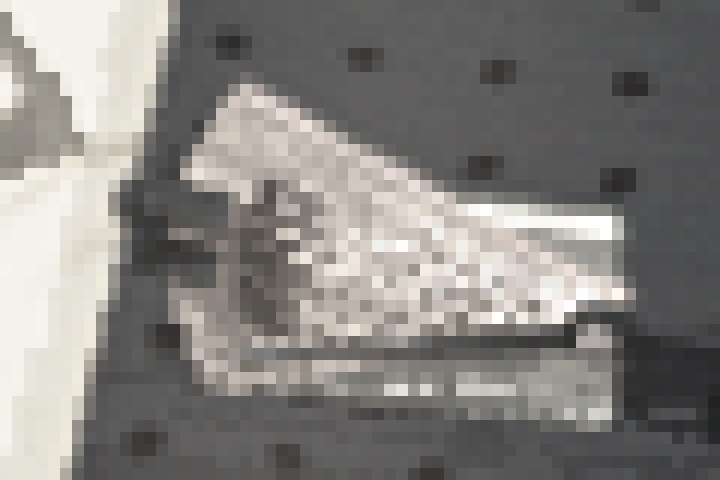

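```bash
python3 -m creep '[[0,0,-0.12,1.8,0,0,2],[0,0,-0.24,3.6,0,0,1],[0,0,-0.36,5.4,-0.2,0,0],[0,0,-0.48,7.2,-0.3,0,0],[0,0,-0.6,8.8,-0.4,0,0]]';python3 -m creep '[[0,0,-0.12,0,0,0,0],[0,0,-0.26,0,0,0,0],[0,0,-0.26,0,0,0,0],[0,0,-0.26,0,0,0,0]]';python3 - <<'E'
from h import *
q=pad-1.5*ey
go([q[0],q[1],250],43)
E
```

```text
t: 5.0
position: [517.5, 284.7, 301.3]
tcp_rot: [0.513, 0.858, -0.001, -0.0]
contact_force: [-0.0, 0.1, 0.5]
gripper_width: -0.0
grip_force: 0.0
t: 5.33
position: [517.6, 283.9, 301.7]
tcp_rot: [0.401, 0.916, -0.001, -0.0]
contact_force: [-0.0, 0.7, -0.6]
gripper_width: -0.1
grip_force: 0.0
turn [-0.001 -0.    -0.006] shift [-0.02 -0.02  5.17] t 5.3333 F [-0.   0.7 -0.6] [517.6 283.9 301.7]
```

```bash
python3 -m creep '[[0,0,0,0,0,1.5,0],[0,0,0,0,0,3.0,0],[0,0,0,0,0,4.5,0],[0,0,0,0,0,5.5,0],[0,0,0,0,0,5.5,0]]';python3 -m creep '[[0,0,0,0,0,0.2,0],[0,0,0,0,0,0.4,0],[0,0,0,0,0,0.4,0]]';cat > dial.py <<'E'
from h import *
b=grab('side');g=b['pixels'].max(2)
print(ctrl.get_obs()['position'].round(1),ctrl.get_obs()['contact_force'].round(1))
print('cols 270..312');
for v in range(203,228):print(v,' '.join('%3d'%x for x in g[v,270:314]))
E
python3 dial.py
```

```text
t: 5.75
position: [516.8, 283.4, 244.5]
tcp_rot: [0.401, 0.916, -0.002, -0.002]
contact_force: [-1.5, -0.2, -1.3]
gripper_width: 0.2
grip_force: 0.0
t: 6.0
position: [518.1, 284.3, 244.5]
tcp_rot: [0.401, 0.916, 0.0, 0.0]
contact_force: [-0.7, 0.5, -0.4]
gripper_width: -0.4
grip_force: 0.0
[518.2 284.3 244.6] [ 0.1 -0.2  0. ]
cols 270..312
203 227 220 219 187 107  84  86  85  97 194 209 211 194 194 215 214 200 189 192 178 140 102  95  92  95  96  93  87  85  83  83  82  91  91  92  88  90  88  88  88  89  89  86  86
204 211 199 205 174 101  81  71  86 170 182 175 192 198 189 204 214 190 203 192 187 191 168 138 112  99  93  86  84  83  86  84  80  79  76  80  78  78  76  75  83  85  86  86  85
205 214 224 229 142  88  73  64 130 211 199 184 179 185 188 196 197 204 193 181 197 183 187 191 179 144 112  96  84  82  83  77  58  50  61  79  78  78  79  75  76  73  82  84  82
206 231 234 196 129  86  73  65 184 235 219 211 198 184 176 170 181 179 195 198 189 179 207 190 184 193 178 142 100  82  82  69  59  55  71  80  79  77  76  76  75  75  75  61  46
207 234 205 101  62  71  77  72  84 15
[... 3041 characters left out ...]
  84  84  86  84  83 117 138 170 150 102 127 147 120 114 118 150 164 136 130 126 209 229 152 217 151 115 199 203 197 202 187 150 162 168 155 150 123 139 125  65
225  75  79  80  84  85  86  85  85  86  84  84  81  82  83  84  88  76  77  83  94  99  96 110 113 111 110 110 110 113 117 118 126 121 123 131 122 127 116 119 126 119 129 131  61
226  75  80  84  82  83  85  87  85  87  87  86  88  89  90  92  89  91  90  88  88  88  72  67  65  81  72  88  83  91 107  96 136 119 108 141 117 142 119 154 186 141 198 185  80
227  77  82  83  76  74  82  88  87  88  88  89  87  88  90  90  90  91  90  89  89  88  88  89  88  86  84  83  83  81  80  78  77  74  76  76  81  89  98  96 100 132 144 104  53
```

```bash
python3 - <<'E'
from h import *
b=grab('side');E=b['extrinsics']
for k in(-6,-10):
  def pl(u,v):
    d=E[:3,:3]@np.array([(u-b['cx'])/b['fx'],(v-b['cy'])/b['fy'],1]);o_=E[:3,3]
    p=o_+d*(((pad+k*ex-o_)@ex)/(d@ex));return np.array([(p-pad)@ey,p[2]])
  ax=pl(310.5,219.6);tp=pl(282,221.3);r=np.hypot(*(tp-ax));a0=np.arctan2(*(tp-ax)[::-1])
  print(k,ax,tp,r,a0)
  for a in(.2,.3,.35,.4,.45):
    q=ax+64*np.array([np.cos(a0+a),np.sin(a0+a)]);p=pad+k*ex+q[0]*ey;print(a,np.round(pix(b,[p[0],p[1],q[1]]),1))
E
python3 -m creep '[[0,0,0,0,0,0.3,0],[0,0,0,0,0,0.6,0],[0,0,0,0,0,0.8,0],[0,0,0,0,0,0.8,0]]'
python3 -m creep '[[0,0,0,0,0,0.2,0],[0,0,0,0,0,0.3,0],[0,0,0,0,0,0.3,0]]'
```

```text
-6 [59.58301196 51.54918929] [118.15516031  37.32130424] 60.27544504512914 -0.23829667796195236
0.2 [279.4 217.2]
0.3 [279.4 215. ]
0.35 [279.6 214. ]
0.4 [279.8 212.9]
0.45 [280.  211.9]
-10 [59.41234248 55.88709625] [117.58429578  41.75642343] 59.86361219764725 -0.2382966779619522
0.2 [279.2 217.1]
0.3 [279.2 215. ]
0.35 [279.3 213.9]
0.4 [279.6 212.9]
0.45 [279.8 211.8]
t: 6.43
position: [518.2, 284.4, 236.5]
tcp_rot: [0.4, 0.916, 0.0, 0.0]
contact_force: [-1.7, -0.1, 5.5]
gripper_width: -0.2
grip_force: 2.8
t: 6.68
position: [518.2, 284.5, 234.0]
tcp_rot: [0.4, 0.916, 0.0, 0.0]
contact_force: [-2.5, -0.0, 6.9]
gripper_width: -0.1
grip_force: 3.8
```

```bash
python3 dial.py | sed -n '1p;6,24p'
```

```text
[518.2 284.5 234.1] [-2.3 -0.9  7.2]
206 231 234 195 129  85  75  63 185 235 218 210 199 184 174 169 182 179 196 199 188 180 205 190 184 192 178 140 104  90  91  73  60  55  69  78  77  78  76  76  74  75  75  55  41
207 234 204 100  62  75  77  72  84 154 183 183 210 213 153  87 134 164 223 206 187 186 211 209 192 186 189 195 161 118 100  83  79  76  76  75  75  74  73  74  75  73  73  47  36
208 236 147  74  69  81  75  74  71  69  66  74 139 218 143  85 166 136 136 165 209 197 187 184 224 228 214 202 195 195 162 118 113 122 101  98  94  84  80  72  71  66  68  57  59
209 236 152  69  62  72  66  73  74  74  74  77 131 118  85  97 176 186 127 144 182 206 191 176 193 211 223 232 223 193 188 200 225 242 207 198 196 166 152 128 118 118 112 112  83
210 233 207 101  62  58  57  85  87  83  82  88 131 114 126 114 113 123 131 194 201 214 197 183 212 206 215 228 242 232 198 196 188 197 217 234 238 232 229 229 229 240 240 245 150
211 226 228 124  67  62  61 127 140 121 100 102 109  90  85 100 203 216 141 143 189 210 237 198 224 209 199 203 193 242 224 231 210 190 188 174 163 157 163 186 195
[... 1656 characters left out ...]
  83  77  72 113 198 166 143 207 208 201 155 184 186 145 177 160 156 151 181 149 138 135 135 132 129 128 124 121 119 122 121 122 119 127 128 113 123 119 123  68
222  92  78  80  81  84  85  84  77 126 202 184 182 149 174 184 184 201 150 192 199 188 193 145 144 131 134 124 118 119 119 119 120 119 119 117 118 117 149 158 159 146 125 116  80
223  78  77  80  81  83  84  83  82 118 169 145 192 184 183 195 152 181 150 174 160 131 129 132 132 140 143 142 144 142 140 122 131 122 117 115 121 118 112 143 151 120 146 126  68
224  74  79  83  81  84  85  84  84  83 119 138 170 150 100 125 145 148 147 126 152 163 185 196 203 218 227 226 228 220 219 151 187 149 136 140 159 145 137 136 117 116 116 119  66
```

```bash
python3 -m creep '[[0,0,0,0,0,0.1,0],[0,0,0,0,0,0.2,0],[0,0,0,0,0,0.25,0],[0,0,0,0,0,0.25,0]]'
python3 - <<'E'
from h import *
b=grab('side');g=b['pixels'].max(2);s=ctrl.get_obs();print(s['position'].round(1),s['contact_force'].round(1))
for v in range(206,222):print(v,' '.join('%3d'%x for x in g[v,274:304]))
c=b['pixels'][195:275,262:382,::-1];cv2.imwrite('pics/p5.png',cv2.resize(c,None,fx=6.6,fy=6.6,interpolation=cv2.INTER_NEAREST))
E
```

```text
t: 7.07
position: [518.2, 284.5, 231.9]
tcp_rot: [0.4, 0.916, 0.0, 0.0]
contact_force: [-3.0, -1.6, 8.8]
gripper_width: -0.1
grip_force: 4.6
[518.2 284.5 232. ] [-4.4 -1.7  8.8]
206  86  73  64 183 235 218 211 199 184 176 169 181 179 194 198 189 179 205 189 184 192 178 141 104  89  92  73  60  55  69
207  71  77  72  86 153 181 181 211 214 155  88 133 165 224 205 185 186 211 209 191 185 188 194 160 118  99  90  80  77  76
208  81  77  72  70  70  67  74 140 217 141  86 167 138 135 166 209 198 188 184 225 229 214 202 195 196 162 120 113 121 103
209  73  64  72  75  74  76  77 131 116  85  96 174 186 127 143 183 207 190 176 193 212 223 233 221 193 188 200 224 242 206
210  57  57  85  85  84  80  87 132 113 127 114 113 125 131 193 199 213 197 185 212 206 214 228 242 232 196 196 187 196 216
211  62  61 127 140 119 100 102 109  88  88 101 202 216 143 143 189 211 237 198 225 209 201 202 192 243 223 233 209 191 189
212  62  55  51  65  68 105 135 119  90 104 119  91 106 180 210 194 233 207 216 241 237 255 230 191 207 229 241 230 199 208
213  57  56  60  60  59  57 103 102  93  88  91 103 20
[... 361 characters left out ...]
 108 113 114 137 141 176 141 136  99 110 103  92  83  83  91 104 124 159 197 228
217  80  77 133 183 159 139 141 123  92  86  87 109 125 138 138 136 181 189 150 188 194 166 108 101  75  74  70  80  82  79
218  80  74 132 192 207 152 137 140 108  85  85 125 139 144 137 152 139 135 133 187 150 134 139 202 142 119  91  98  79  71
219  68  50  48 121 194 157 144 139 149 121  95  95 128 174 153 203 166 136 142 141 147 147 138 135 139 140 140 140 140 142
220  70  58  51 116 179 179 176 161 153 198 155 194 158 186 185 143 190 156 184 187 194 201 161 143 138 135 134 136 132 129
221  83  77  71 115 198 164 144 207 208 202 155 184 186 142 175 155 183 184 185 203 150 175 194 170 151 133 123 119 119 120
```

View pics/p5.png

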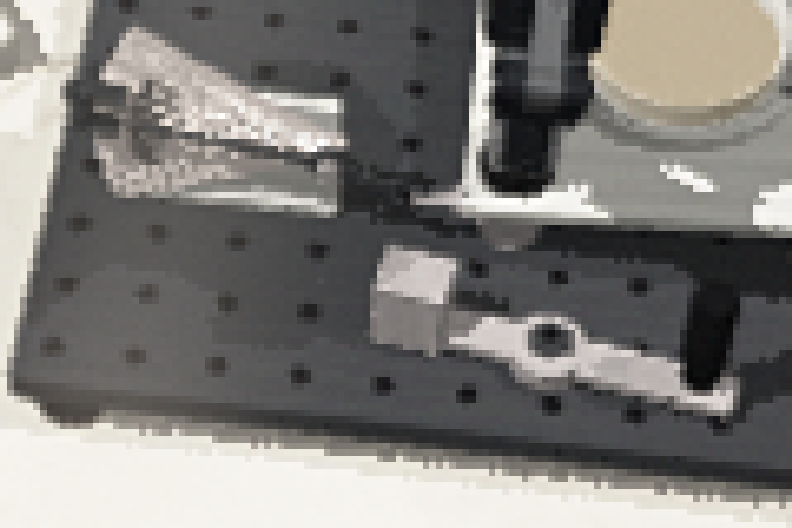

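```bash
python3 -m creep '[[0,0,0,0,0,0.1,0],[0,0,0,0,0,0.16,0],[0,0,0,0,0,0.16,0],[0,0,0,0,0,0.16,0],[0,0,0,0,0,0.16,0]]'
python3 - <<'E'
from h import *
b=grab('side');g=b['pixels'].max(2);s=ctrl.get_obs();print(s['position'].round(1),s['contact_force'].round(1))
for v in range(207,219):print(v,' '.join('%3d'%x for x in g[v,274:304]))
E
```

```text
t: 7.53
position: [518.2, 284.5, 230.6]
tcp_rot: [0.4, 0.916, 0.0, 0.0]
contact_force: [-3.9, -1.3, 9.9]
gripper_width: 0.2
grip_force: 5.2
[518.3 284.5 230.7] [-4.2 -0.4 10.4]
207  74  76  74  82 152 183 183 210 212 154  86 133 165 222 205 188 187 208 209 192 187 189 195 162 120  98  91  81  75  76
208  82  76  74  72  70  66  74 138 219 142  83 166 136 136 166 210 196 188 184 225 227 215 203 193 195 161 121 115 121 102
209  72  65  73  74  74  73  77 130 118  84  98 173 188 128 143 184 207 191 175 194 212 224 232 222 192 187 200 224 241 207
210  58  54  86  86  82  81  89 130 114 128 113 112 125 130 194 200 213 197 184 212 205 215 228 243 232 197 196 187 196 216
211  62  60 127 141 121 101 103  88  85  85  97 205 219 145 144 189 211 238 198 224 208 200 204 192 242 222 232 208 188 187
212  61  54  51  64  67 103 137  90  75  95  96  74  75 157 208 196 237 209 217 242 238 255 230 192 208 229 242 230 200 209
213  59  57  59  57  60  58 109 116  76  60  68  81  88 114 102 104 195 235 203 185 202 207 207 218 162 207 235 221 232 232
214  62  73  88  80  76  73 135 118 109  97  88 108 128  95 106 109  89 107 111 151 183 193 140 242 227 237 184 195 242 236
215  80  75 115  94  84  89 135 119  77 107  96 108 119 137 139 201 164 102 110 107  98 117  93 136 172 214 252 211 241 179
216  82  80 148 151 143 142 143 119  91  84 107 110 152 158 140 136 138 137 189 209 190 132 106  76  68  78  81  98 160 225
217  78  78 133 183 160 140 140 123  91  85  86 107 121 212 170 148 136 143 137 134 132 188 218 148  96 100  81  86  71  75
218  78  73 129 190 208 154 137 141 107  87  85 123 135 199 206 205 161 195 161 138 143 135 146 138 138 138 139 175 120  99
```

```bash
Z='[[0,0,0,0,0,0,0],[0,0,0,0,0,0,0],[0,0,0,0,0,0,0],[0,0,0,0,0,0,0],[0,0,0,0,0,0,0]]'; python3 -m creep '[[0,0,0,0,0,0,0],[0,0,0,0,0,0,0],[0,0,0,0,0,0,0],[0,0,0,0,0,0,0],[0,0,0,0,0,0,0]]' | head -2;python3 -m creep '[[0,0,0,0,0,0,0],[0,0,0,0,0,0,0],[0,0,0,0,0,0,0],[0,0,0,0,0,0,0],[0,0,0,0,0,0,0]]' | head -2;python3 -m creep '[[0,0,0,0,0,0.03,0],[0,0,0,0,0,0.03,0],[0,0,0,0,0,0.03,0],[0,0,0,0,0,0.03,0],[0,0,0,0,0,0.03,0]]' |head -2
python3 - <<'E'
from h import *
b=grab('side');g=b['pixels'].max(2);s=ctrl.get_obs();print(s['position'].round(1),s['contact_force'].round(1))
for v in range(209,215):print(v,' '.join('%3d'%x for x in g[v,274:290]))
E
```

```text
t: 8.0
position: [518.2, 284.5, 230.7]
t: 8.42
position: [518.2, 284.5, 230.7]
t: 8.83
position: [518.3, 284.6, 230.4]
[518.3 284.6 230.4] [-4.6 -1.6  9.8]
209  72  65  73  73  72  75  79 131 117  86  97 175 186 127 143 182
210  58  55  86  86  83  81  88 131 114 127 115 112 125 130 194 200
211  61  62 126 140 119  99 101 105  77  80  96 204 220 146 144 190
212  59  54  51  66  70 105 137  98  77  80  76  64  64 152 206 195
213  57  60  58  59  61  55 111 116  82  72  73  75  86  84  84  93
214  61  74  86  80  77  72 135 119 109  97  88 111 125 124 102 130
```

```bash
python3 -m creep '[[0,0,0,0,0,-0.3,0],[0,0,0,0,0,-0.6,0],[0,0,0,0,0,-0.9,0],[0,0,0,0,0,-1.2,0],[0,0,0,0,0,-1.8,0]]'; python3 -m creep '[[0,0,0,0,0,-1.5,0],[0,0,0,0,0,-3,0],[0,0,0,0,0,-4.5,1],[0,0,0,0,0,-5.3,2],[0,0,0,0,0,-5.3,3.4]]'
python3 - <<'E'
from h import *
b=grab('side');g=b['pixels'].max(2)
for v in range(218,224):print(v,' '.join('%3d'%x for x in g[v,280:310]))
q=pivot+45*(-np.cos(1.4)*ex-np.sin(1.4)*ey)+5*o
go([q[0],q[1],300],-7)
E
```

```text
t: 9.3
position: [517.4, 284.0, 245.6]
tcp_rot: [0.4, 0.916, -0.001, -0.001]
contact_force: [-1.0, -0.2, 0.5]
gripper_width: -0.0
grip_force: 0.0
t: 9.72
position: [518.5, 284.4, 301.7]
tcp_rot: [0.4, 0.916, 0.001, 0.001]
contact_force: [0.5, -0.6, 0.1]
gripper_width: 30.7
grip_force: 0.0
218 131 136 103  82  79 117 130 192 197 197 154 183 186 183 145 134 193 196 219 160 122 208 225 251 164 231 187 216 242 127
219 137 134 143 117  94  92 123 166 137 192 200 228 199 143 170 198 197 139 121 167 118 138 113 105 100 116 111  90  85  50
220 170 143 130 183 147 180 141 177 141 110 150 102 117 126 134 150 103  89  76  74  73  69  62  60  62  57  55  57  56  48
221 138 142 122 105 110  99  93  86 100  99 101 100  95  99  82  87  89  82  78  87  88  86  84  82  99  96  95 118 123 108
222 177 154 114 115 146 149 163 141 187 193 182 189 144 141 130 130 121 118 120 118 121 121 116 115 113 119 119 146 150 149
223 138 184 178 177 190 147 174 143 168 154 127 116 113 113 133 139 118 136 126 115 156 163 137 132 127 146 154 153 147 147
turn [ 0.002 -0.     0.869] shift [-5.88 -6.42  0.02] t 9.7667 F [ 0.1  0.5 -0.5] [518.1 284.3 300.2]
```

```bash
python3 -m creep '[[0,0,0.12,-1.5,-1.5,0,3.4],[0,0,0.24,-3,-3,0,3.4],[0,0,0.36,-4.5,-4.5,0,3.4],[0,0,0.48,-5.9,-6.4,0,3.4],[0,0,0.6,-5.9,-6.4,0,3.4]]' | sed -n 2p; python3 -m creep '[[0,0,0.12,0,0,0,3.4],[0,0,0.27,0,0,0,3.4],[0,0,0.27,0,0,0,3.4],[0,0,0.27,0,0,0,3.4]]'; python3 -c "
from h import *
go([511.4,196.5,222],-7)"
```

```text
position: [510.1, 194.7, 297.3]
t: 10.52
position: [510.6, 197.3, 298.1]
tcp_rot: [0.749, 0.663, -0.001, -0.001]
contact_force: [-1.2, 0.3, -0.1]
gripper_width: 34.0
grip_force: 0.0
turn [-0.002  0.001  0.001] shift [-0.06  0.1   7.61] t 10.5167 F [-1.2  0.3 -0.1] [510.6 197.3 298.1]
```

```bash
python3 -m creep '[[0,0,0,0,0.1,2,3.4],[0,0,0,0,0.1,4,3.4],[0,0,0,0,0.1,6,3.4],[0,0,0,0,0.1,7.6,3.4],[0,0,0,0,0.1,7.6,3.4]]'; python3 -m creep '[[0,0,0,0,-0.7,0,3.4],[0,0,0,0,-1.4,0,3.4],[0,0,0,0,-2.1,0,3.4],[0,0,0,0,-2.8,0,3.4],[0,0,0,0,-3.5,0,3.4]]';python3 -m creep '[[0,0,0,0,-0.6,0,3.4],[0,0,0,0,-1.2,0,3.4],[0,0,0,0,-1.8,0,3.4],[0,0,0,0,-2.2,0,3.4],[0,0,0,0,-2.2,0,3.4]]'; python3 -c "
from h import *
q=peg0+5*o-10*c
go([q[0],q[1],222],-7)"
```

```text
t: 10.93
position: [509.9, 197.0, 218.8]
tcp_rot: [0.748, 0.663, -0.004, -0.002]
contact_force: [-0.2, -0.1, -0.3]
gripper_width: 34.0
grip_force: 0.0
t: 11.35
position: [478.1, 201.3, 226.0]
tcp_rot: [0.749, 0.663, 0.002, 0.003]
contact_force: [2.5, -4.0, 0.9]
gripper_width: 34.1
grip_force: 1.9
t: 11.77
position: [454.8, 204.8, 224.0]
tcp_rot: [0.749, 0.663, 0.001, -0.0]
contact_force: [1.1, 0.4, 0.5]
gripper_width: 34.1
grip_force: 0.6
turn [ 0.001 -0.001 -0.   ] shift [-0.04 -1.14  0.2 ] t 11.7667 F [1.1 0.4 0.5] [454.8 204.8 224. ]
```

```bash
python3 -m creep '[[0,0,0,0,-0.4,0,3.4],[0,0,0,0,-0.8,0,3.4],[0,0,0,0,-1.0,0,3.4],[0,0,0,0,-1.0,0,3.4]]'; python3 -m creep '[[0,0,0,0,-0.2,0,3.4],[0,0,0,0,-0.3,0,3.4],[0,0,0,0,-0.3,0,3.4]]'
```

```text
t: 12.1
position: [445.4, 205.9, 223.7]
tcp_rot: [0.749, 0.662, 0.001, -0.0]
contact_force: [4.4, 2.0, 0.3]
gripper_width: 34.1
grip_force: 1.5
t: 12.35
position: [443.2, 206.2, 223.8]
tcp_rot: [0.749, 0.662, 0.002, 0.001]
contact_force: [8.4, 3.3, -2.6]
gripper_width: 34.0
grip_force: 3.6
```

```bash
python3 -m creep '[[0,0,0,0,-0.2,0,3.4],[0,0,0,0,-0.3,0,3.4],[0,0,0,0,-0.3,0,3.4]]'
```

```text
t: 12.6
position: [441.6, 206.4, 223.9]
tcp_rot: [0.749, 0.662, 0.005, 0.003]
contact_force: [19.0, 3.0, -11.3]
gripper_width: 34.2
grip_force: 9.1
```

At the stop. Back off, lift, and check with the measured peg position.

```bash
python3 -m creep '[[0,0,0,0,0.7,0,3.4],[0,0,0,0,1.4,0,3.4],[0,0,0,0,1.4,-2,3.4],[0,0,0,0,1.4,-5,3.4],[0,0,0,0,1.4,-8,3.4]]'; python3 -m creep '[[0,0,0,-3,0,-3,3.4],[0,0,0,-6,0,-6,3.4],[0,0,0,-9,0,-9,3.4],[0,0,0,-9,0,-9,3.4],[0,0,0,-9,0,-9,3.4]]'
python3 - <<'E'
from h import *
b=grab('side');g=b['pixels'].max(2)
m=(g[246:266,338:356]<35).astype(np.uint8);n,l,s,c=cv2.connectedComponentsWithStats(m)
print([(s[i,4],(c[i]+[338,246]).round(1)) for i in range(1,n)], 'before: 347.0 257.2 area 110')
for v in range(219,223):print(v,' '.join('%3d'%x for x in g[v,280:310]))
m=(cv2.absdiff(b['pixels'],cv2.imread('pics/side0.png')[:,:,::-1]).max(2)>60)[170:330,240:470];n,l,s,c=cv2.connectedComponentsWithStats(m.astype(np.uint8))
print([(s[i].tolist()) for i in range(1,n) if s[i,4]>15]);o=ctrl.get_obs();print(o['position'],o['contact_force'])
E
```

```text
t: 13.02
position: [452.5, 204.1, 302.0]
tcp_rot: [0.749, 0.662, -0.003, -0.002]
contact_force: [0.6, 0.3, 0.2]
gripper_width: 33.9
grip_force: 0.0
t: 13.43
position: [442.6, 114.1, 395.5]
tcp_rot: [0.75, 0.661, 0.001, 0.001]
contact_force: [0.6, 0.0, -0.7]
gripper_width: 34.4
grip_force: 0.0
[(np.int32(99), array([345.3, 257.7])), (np.int32(11), array([352.3, 263.5]))] before: 347.0 257.2 area 110
219 142 138 148 118  93  92 123 172 142 201 209 236 207 148 178 205 204 147 128 174 123 144 117 114 109 124 121  98  93  50
220 175 148 136 188 151 187 147 183 145 113 157 107 127 134 146 159 113 101  82  78  77  74  67  63  67  59  55  59  58  46
221 142 152 133 118 125 105 100  92 103 107 103 102  97 103  84  89  90  83  81  88  90  86  87  86 100 101  98 124 129 112
222 184 160 117 119 154 155 166 147 195 200 191 196 147 145 133 136 125 123 124 122 125 127 122 118 118 124 123 152 157 156
[[0, 0, 83, 63, 2064], [126, 0, 89, 61, 2803], [37, 29, 38, 22, 350], [160, 39, 21, 23, 295], [0, 44, 7, 7, 32], [36, 47, 10, 7, 20], [61, 63, 133, 97, 4844], [143, 63, 9, 10, 42], [226, 75, 4, 8, 23], [201, 108, 29, 17, 255], [214, 137, 16, 23, 190]]
[442.23835388 114.74505574 393.37638847] [ 0.57329141 -0.62151416 -0.98626174]
```

```bash
python3 -m creep '[[0,0,0,0,0,0,3.4],[0,0,0,0,0,0,3.4],[0,0,0,0,0,0,3.4]]'|head -2; python3 -c "
from h import *
print(ctrl.job_done())"
```

```text
t: 13.73
position: [442.1, 115.9, 391.5]
the job is handed in; nothing more can be done
None
```

I carried out every step and handed the job in at about 13.7 s. The lock went to its stop aside and was later pushed back to its stop under the plate. The pad was pressed to about 0.43–0.45 rad on the pointer and held for about 1.3 s, with the tip reading between the prongs at 2–3 mm per pixel. The plate then sprang back to rest; I got no verdict on hand-in.

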